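# Bolt the tablet box shut

## Task

Lock the tablet box: with one fingertip press the red spring catch down and hold it there while the other fingertip pushes the bolt by its black knob all the way home into the keeper on the lid. Then let go, so that the catch springs fully up and locks the bolt, and leave the lid shut. Push only: do not lift, carry or shift any of the things lying on the box or around it.

Things in the scene. Friction and masses are not known exactly. Their poses are not given: they have to be found in the camera images.
- tablet_box: Slate-blue steel trunk, fixed to the table, 352 mm deep (its x), 360 mm wide (y), 130 mm high; origin at the centre of its underside; x axis points away from the robot's side (turned by up to 0.35 rad). Its top: a fixed front rail (the 164 mm nearest the robot) that carries the lock, and behind it a light-grey hinged lid, flush with it.
- bolt_plate (a point): Zero of the lock frame: on the rail's top face (130 mm above the table), on the bolt's centre line; x along the bolt towards the lid (the way it shoots home), y left seen from the robot, z up. In this frame (mm): base plate 3 thick; flat steel bolt bar on y = 0, 20 wide, top at z = 12; straps over the bar (tops z = 16) only at x above 24; keeper on the lid at x = 75 to 89.
- knob (a point): Centre, half-way up, of the upright black knob on the bolt bar: a cylinder of 18 mm diameter, z = 17 to 51 in the lock frame. It moves with the bolt along y = 0: x = -40 at bolt value 0, x = -8 when home. Behind it (-x) nothing stands on the bar, so a fingertip fits behind the knob just above the bar. The bolt slides with 1 to 2 N.
- catch_pad (a point): Middle of the red catch paddle's top: 84 mm long (lock frame x = -84 to 0), 32 wide (y = 44 to 76), rocking on a pin along x at y = 40, z = 18. Up: this point at x = -42, y = 61, z = 26, sloping up to the left by 0.15 rad; down: z = 19, sloping down by 0.17 rad. Spring: 2.5 N to start, 5 N at the stop, alike all along. Smooth slippery nylon: a fingertip may slide along it while pressing.
- catch (a joint): Angle of the catch in rad: 0 up (sprung), 0.32 pressed to its stop. Above 0.2 its two steel teeth (x = -10 and 10, y = 20 in the lock frame, never higher than z = 28) clear a lug on the bolt's left side; let go part-way, they drop and stop the bolt.
- bolt (a joint): Travel of the bolt in m: 0 to 0.002 (drawn back) at the start, 0.032 fully home at its stop. The catch can spring up behind the bolt only once this is over 0.030.
- lid (a joint): Angle of the box lid in rad, 0 shut; it lies shut by its own weight.
- glue_stick: Bystander: upright yellow glue stick with a white cap, 29 mm diameter, 88 mm high, on the rail left of the lock; origin at the centre of its foot.
- tape_roll: Bystander: blue roll of tape lying flat, 56 mm diameter, 18 mm high, on the rail right of the lock; origin at the centre of its underside.
- notebook: Bystander: green notebook, 104 x 149 x 15 mm, lying on the lid; origin at the centre of its underside.
- mug: Bystander: blue mug, 80 mm diameter, 95 mm high, on the table to the left; origin at the centre of its foot.
- water_bottle: Bystander: clear water bottle with a blue cap, 68 mm diameter, 200 mm high, on the table to the left; origin at the centre of its foot.
- stapler: Bystander: blue and black stapler, 130 x 34 x 45 mm, on the table to the left; origin at the centre of its underside.
- sweets_plate: Bystander: white plate of 200 mm diameter, 19 mm high, with sweets and a pair of chopsticks on it, on the table to the right; origin at the centre of its underside.

How it is judged:
By the outcome, as a careful person would: the job done as asked, in the order asked, and still so for the second after the job is handed in, with the robot touching nothing.
It also fails if it takes over 45 s, if anything falls off the work surface, if the arm or the gripper's body presses on something with over 40 N, if the wrist force passes 120 N, or if a joint passes its speed limit or range.

## Robot

A 6-joint arm with a two-finger parallel gripper is mounted at the origin on the work surface. World frame = base frame: x ahead of the robot, y to its left, z up, the work surface at z = 0. Lengths are in mm, angles in rad, forces in N, time in s.
With the tool pointing down it reaches from about 225 to 875 mm from the base axis. Payload 3.4 kg.
Tool frame: the origin (TCP) lies midway between the tips of the shut fingers; the grasp point (between the pads) lies 19 mm behind it; x points along the fingers, y is the direction in which the jaws open and shut, and the axes are right-handed (so a half turn about x gives the same grasp; the last joint's range is limited). The gripper opens to 85 mm and grips with 20 to 120 N. Pads are 22 mm wide; open, the fingers measure 114 mm over their backs; the gripper's body (76 mm by 85 mm) begins 54 mm behind the grasp point. The pads swing forward as they close: fully open they stand 13 mm farther back than shut.
Start: joints at [-1.383, 0.276, 1.505, -0, 1.361, -0.121], TCP at [174.751, -547.837, 231.328] pointing down, gripper open.
Joint ranges: [-2.89, 2.89], [-0.75, 2.08], [0.22, 2.7], [-1.18, 4.32], [0.11, 2.71], [-2.7, 2.7]. Speed limits (rad/s): [2.57, 2.57, 3.14, 3.14, 3.14, 3.14].

## Interface

Orientations are given as [roll, pitch, yaw] about the fixed x, y, z axes, in that order (R = Rz(yaw) Ry(pitch) Rx(roll)).
In Python, from plant import observe, camera, calibration, hand_in gives the robot as it stands.
- The arm moves only by the tool arm_command, never from a script. Its argument "motion" is a list of rows, each a list of 7 numbers: the turn, a rotation vector about the tool's x, y, z in degrees, then the shift along the tool's x, y, z in cm, then the opening in per cent of the stroke, from 0 (shut) to 100 (fully open). A call has 1 to 20 rows; each row shifts and turns the commanded pose from where the row before left it, along the tool's axes as they then stand; what a row does not reach is not made up. A row lasts 1/10 s, in which the tool goes at most 50 mm and 8.59 degrees, less where a joint would pass 70% of its speed; a pose out of reach is approached as far as the arm can. A call is refused whole if a number of a shift passes 5 or a number of a turn 8.59, either way. A call with a gripper value outside its range is refused whole. The fingers move at their own pace and stop on an object; "force" is the grip in N (left out, the last holds). Time passes only in rows, so rows that do not move let the fingers close. It gives the time, the measured TCP pose, the force and the opening at its end, in the units of the state.
- observe(): the state, without advancing time (a new reading comes with each control period).
- camera(name): name is "scene" or "top" or "wrist"; returns the picture (384x512x3 uint8, red, green, blue); there is no depth.
- calibration(name): a dict with "fx", "fy", "cx", "cy" (pixels), "extrinsics" (4x4, takes a point from world to camera coordinates); the wrist camera has in their place "tool_from_camera" (4x4, takes a point from camera to tool coordinates, whose origin is the TCP and whose axes are the tool frame's). Camera axes: x right, y down, z forward; pixel columns grow to the right and rows downward; lengths in mm; the calibration is good to about 2 mm. The wrist camera is an equidistant fisheye: a pixel r from the principal point sees the ray r / f radians off the axis. A picture is of the moment at which its call begins: read the wrist's pose just before it. calibration takes no time and is no camera call.
- hand_in(): hands the job in, once; it reports no verdict.
The state is a dict: "clock": time; "joint_pos": joint angles; "joint_vel": joint speeds; "joint_efforts": joint torques, N m; "eef_pos": TCP position; "tcp_rot": TCP orientation; "force": force on the tool from outside, world axes, zero at the start; "wrist_torque": the same for the moment, N m; "gripper_width": opening from 0.0 (shut) to 1.0 (fully open).
Only numpy, scipy, OpenCV 4.12 (cv2) and the standard library are available. Lean on these libraries where they do the work, as an engineer would, in place of code of your own. Each camera call takes 0.05 s, during which the arm holds its last target.

## Working session

There is one attempt and no reset: what is moved stays moved. The work goes in short steps, Python scripts to look and compute and a tool call to move; the robot and the scene stay as the last step left them, time stands still between calls to the robot, and variables do not carry over. Pictures are saved under pics/ and viewed, and the job is handed in when it is done.

Besides the shell and the picture viewer there is one more tool, called after ">>>" as name(argument=value, ...) on one line, values as JSON. arm_command: Moves the arm, as the interface text tells. Its arguments: {"type":"object","properties":{"motion":{"type":"array"},"force":{"type":"number"}},"required":["motion"]}

```bash
ls; mkdir -p pics; python3 - <<'E'
from plant import observe,camera,calibration
import cv2,numpy as np
print(observe())
for n in ("scene","top","wrist"):
    im=camera(n); cv2.imwrite(f"pics/{n}0.png",im[:,:,::-1]); np.save(f"pics/{n}0.npy",im)
    print(n,calibration(n))
E
```

```text
pics
{'clock': 0.0, 'joint_pos': array([-1.38302397e+00,  2.76607393e-01,  1.50614296e+00, -2.63352780e-06,
        1.36069409e+00, -1.21012613e-01]), 'joint_vel': array([ 0.00042742,  0.00136537,  0.00064113, -0.00045205, -0.0002904 ,
        0.0014832 ]), 'joint_efforts': array([-2.88277743e-04, -4.16770864e+01, -2.45804501e+01, -3.86593183e-04,
        1.08997858e-02, -3.23800442e-06]), 'eef_pos': array([ 174.63053895, -547.28360887,  230.42872567]), 'tcp_rot': array([-1.69041861,  1.56894454,  1.75995957]), 'force': array([ 0.5377295 , -0.73829251, -0.26021806]), 'wrist_torque': array([ 0.02306217, -0.05421569,  0.03451034]), 'gripper_width': 1.0000291618909658}
scene {'fx': 395.67566552001, 'fy': 395.67566552001, 'cx': 257.08722969241467, 'cy': 192.53669098048687, 'extrinsics': array([[-6.11647598e-01,  7.90896362e-01,  1.92395823e-02,
         3.33243466e+02],
       [ 5.77418600e-01,  4.62912661e-01, -6.72532251e-01,
        -2.68270141e+02],
       [-5.40809557e-01, -4.00243443e-01, -7.39817687e-01,
         1.89181317e+03],
       [ 0.00000000e+00,  0.00000000e+00,  0.000000
[... 268 characters left out ...]
1.09360568e-02, -5.81987767e-02,
         5.75766835e+02],
       [ 5.82988586e-02, -9.06690516e-03, -9.98258000e-01,
         1.33337878e+03],
       [ 0.00000000e+00,  0.00000000e+00,  0.00000000e+00,
         1.00000000e+00]])}
wrist {'fx': 297.3186396354542, 'fy': 297.3186396354542, 'cx': 258.6050414633206, 'cy': 193.21842051090593, 'tool_from_camera': array([[ 4.96677593e-04, -3.18511305e-01,  9.47918932e-01,
        -1.43138244e+02],
       [ 9.99999812e-01, -1.81580067e-04, -5.84979142e-04,
         1.22405172e+00],
       [ 3.58445653e-04,  9.47919045e-01,  3.18511155e-01,
        -8.32384648e+01],
       [ 0.00000000e+00,  0.00000000e+00,  0.00000000e+00,
         1.00000000e+00]])}
```

View pics/scene0.png

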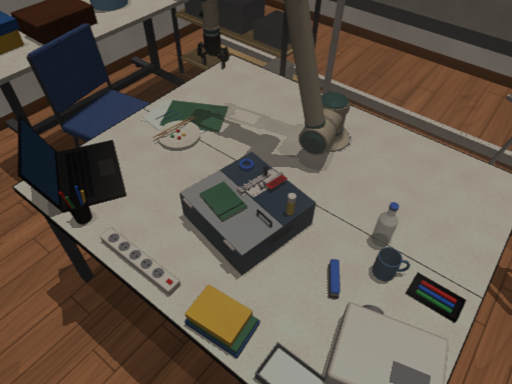

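View pics/top0.png

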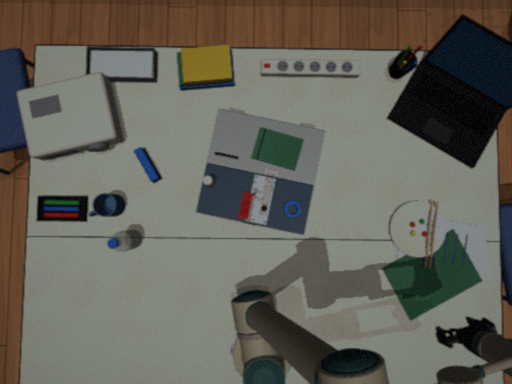

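View pics/wrist0.png

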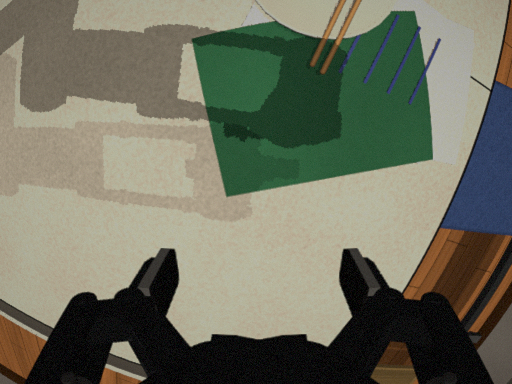

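```bash
python3 - <<'E'
import cv2,numpy as np
a=cv2.imread("pics/top0.png")[90:250,180:340]; b=cv2.imread("pics/scene0.png")[145:275,170:330]
cv2.imwrite("pics/top0c.png",cv2.resize(a,None,fx=4.9,fy=3.7*4.9/3.7*0.75,interpolation=cv2.INTER_CUBIC) if 0 else cv2.resize(a,(600,600),interpolation=cv2.INTER_CUBIC))
cv2.imwrite("pics/scene0c.png",cv2.resize(b,(720,585),interpolation=cv2.INTER_CUBIC))
E
```

```text
(no output)
```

View pics/top0c.png

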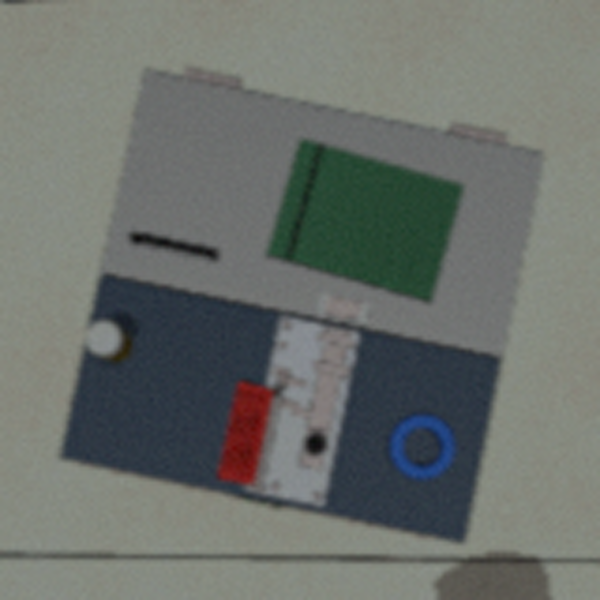

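View pics/scene0c.png

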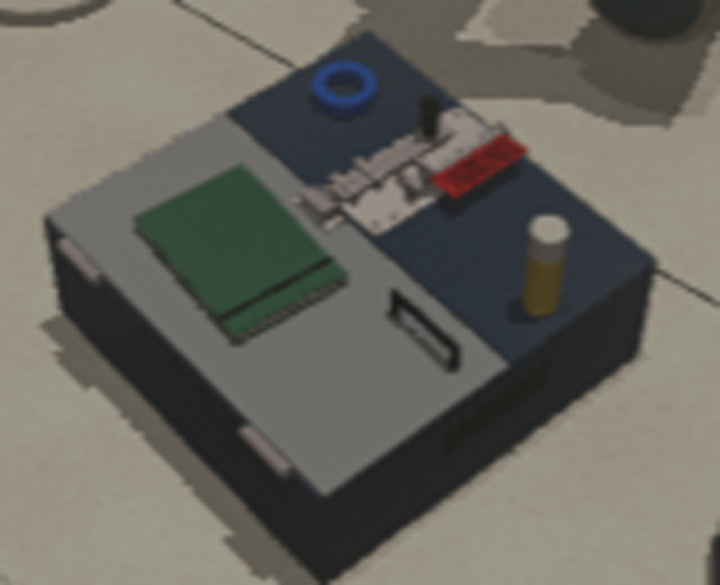

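Both views show the box turned by about -0.2 rad. The red catch is at top px ~(245,205), the knob at ~(264,208), the glue stick far to the left and the tape to the right. Next I'll measure the lock.

```bash
cat > h.py <<'E'
import cv2,numpy as np
from scipy.spatial.transform import Rotation as R
from plant import observe,camera,calibration
def cast(c,uv,z):
    E=c["extrinsics"]; uv=np.atleast_2d(uv).astype(float)
    d=np.c_[(uv[:,0]-c["cx"])/c["fx"],(uv[:,1]-c["cy"])/c["fy"],np.ones(len(uv))]@E[:3,:3]
    o=-E[:3,:3].T@E[:3,3]
    return o+d*((z-o[2])/d[:,2])[:,None]
def wcast(c,uv,z,st):
    uv=np.atleast_2d(uv).astype(float)
    p=(uv-[c["cx"],c["cy"]])/[c["fx"],c["fy"]]; r=np.linalg.norm(p,axis=1)
    d=np.c_[p*(np.sin(r)/r)[:,None],np.cos(r)]
    T=c["tool_from_camera"]; W=R.from_euler("xyz",st["tcp_rot"]).as_matrix()
    d=d@T[:3,:3].T@W.T; o=W@T[:3,3]+st["eef_pos"]
    return o+d*((z-o[2])/d[:,2])[:,None]
def redmask(im):
    h=cv2.cvtColor(im,cv2.COLOR_RGB2HSV)
    return (((h[...,0]<8)|(h[...,0]>172))&(h[...,1]>150)&(h[...,2]>60)).astype(np.uint8)
def big(m):
    cs,_=cv2.findContours(m,cv2.RETR_EXTERNAL,cv2.CHAIN_APPROX_NONE); return max(cs,key=cv2.contourArea)
E
python3 - <<'E'
from h import *
c=calibration("top"); im=np.load("pics/top0.npy")
k=600/160
cor=np.array([[148,70],[542,150],[465,540],[63,458]])/k+[180,90]-.5
P=cast(c,cor,130); print(P.round(1), P.mean(0))
for i in range(4):
    d=P[(i+1)%4]-P[i]; print(np.linalg.norm(d),np.arctan2(d[1],d[0]))
m=redmask(im); m[:190]=0;m[230:]=0; m[:,:230]=0;m[:,270:]=0
ct=big(m); rc=cv2.minAreaRect(ct); print(rc,cast(c,rc[0],156))
print("knob",cast(c,np.array([[316,443]])/k+[180,90]-.5,181))
print("glue",cast(c,np.array([[107,338]])/k+[180,90]-.5,218), "tape",cast(c,np.array([[422,447]])/k+[180,90]-.5,139))
E
```

```text
[[ 833.7  156.2  130. ]
 [ 766.8 -191.8  130. ]
 [ 424.2 -125.2  130. ]
 [ 491.6  224.1  130. ]] [629.07810916  15.85597139 130.        ]
354.37298139615416 -1.7609020559064494
348.95070974857936 2.949541178281346
355.6867580562779 1.3803862712420303
348.8474959162029 -0.1958180823261508
((244.99473571777344, 205.0252227783203), (9.167466163635254, 25.905818939208984), 11.888657569885254) [[514.32103422  65.24065382 156.        ]]
knob [[506.43665      5.67869449 181.        ]]
glue [[589.26569788 176.35936345 218.        ]] tape [[504.2822984  -86.58218625 139.        ]]
```

```bash
cat >> h.py <<'E'
YAW=-0.192; O=np.array([545.0,-2.0,130.0])
def setlock(o,y):
    global O,YAW; O=np.array(o,float); YAW=y
def L(): return R.from_euler("z",YAW).as_matrix()
def tolock(p): return (np.atleast_2d(p)-O)@L()
def lockp(p): return O+L()@np.array(p,float)
def goal_rot(tilt=0,sgn=1):
    # tool x down, tool y = sgn*lock y; tilt about tool y (deg)
    x=np.array([0,0,-1.]); y=L()@np.array([0,sgn,0.]); z=np.cross(x,y)
    return R.from_matrix(np.c_[x,y,z])*R.from_euler("y",tilt,degrees=True)
def plan(target,Rg,st=None):
    st=st or observe(); W=R.from_euler("xyz",st["tcp_rot"])
    rv=(W.inv()*Rg).as_rotvec(degrees=True)
    print("rotvec",rv.round(2),"shift tool-now cm",(W.inv().apply(target-st["eef_pos"])/10).round(2),"shift in goal frame cm",(Rg.inv().apply(target-st["eef_pos"])/10).round(2))
E
python3 - <<'E'
from h import *
st=observe(); print(R.from_euler("xyz",st["tcp_rot"]).as_matrix().round(3))
for s in (1,-1):
    plan(lockp([-70,30,130]),goal_rot(0,s))
E
```

```text
[[-0.     0.304 -0.953]
 [ 0.001 -0.953 -0.304]
 [-1.    -0.001 -0.   ]]
rotvec [-1.5131e+02 -1.0000e-01  1.0000e-02] shift tool-now cm [ -2.86 -46.71 -47.16] shift in goal frame cm [-2.93 63.61 18.94]
rotvec [2.869e+01 1.000e-02 8.000e-02] shift tool-now cm [ -2.86 -46.71 -47.16] shift in goal frame cm [ -2.93 -63.61 -18.94]
```

>>> arm_command(motion=[[7.2, 0, 0, 0, 0, 0, 55], [7.2, 0, 0, 0, 0, 0, 55], [7.2, 0, 0, 0, 0, 0, 55], [7.1, 0, 0, 0, 0, 0, 55], [0, 0, 0, -0.2, -4.5, -1.35, 55], [0, 0, 0, -0.2, -4.5, -1.35, 55], [0, 0, 0, -0.2, -4.5, -1.35, 55], [0, 0, 0, -0.2, -4.5, -1.35, 55], [0, 0, 0, -0.2, -4.5, -1.35, 55], [0, 0, 0, -0.2, -4.5, -1.35, 55], [0, 0, 0, -0.2, -4.5, -1.35, 55], [0, 0, 0, -0.2, -4.5, -1.35, 55], [0, 0, 0, -0.2, -4.5, -1.35, 55], [0, 0, 0, -0.2, -4.5, -1.35, 55], [0, 0, 0, -0.2, -4.5, -1.35, 55], [0, 0, 0, -0.2, -4.5, -1.35, 55], [0, 0, 0, -0.2, -4.5, -1.35, 55], [0, 0, 0, -0.2, -4.5, -1.35, 55]])

```text
clock: 1.95
eef_pos: [480.9, 36.5, 259.3]
tcp_rot: [1.899, 1.57, -1.434]
force: [1.0, -1.0, 0.6]
gripper_width: 0.551
```

```bash
python3 - <<'E'
from h import *
st=observe(); im=camera("wrist"); np.save("pics/w1.npy",im); np.save("pics/w1s.npy",st,allow_pickle=True)
cv2.imwrite("pics/w1.png",cv2.resize(im[:,:,::-1],(800,600)))
print(st["clock"],st["eef_pos"],tolock(st["eef_pos"]),st["gripper_width"],st["force"])
plan(lockp([-70,30,130]),goal_rot(0,-1))
c=calibration("wrist"); rc=cv2.minAreaRect(big(redmask(im))); b=cv2.boxPoints(rc); print(rc); P=wcast(c,np.r_[[rc[0]],b],156,st); print(P,tolock(P))
E
```

```text
1.95 [480.93800899  36.48155997 259.2750747 ] [[-70.22797175  25.54997328 129.2750747 ]] 0.5511322395935289 [ 1.01297325 -0.96800453  0.60389656]
rotvec [ 0.24 -0.18  0.48] shift tool-now cm [-0.05  0.28  0.22] shift in goal frame cm [-0.05  0.28  0.21]
((219.02975463867188, 157.45217895507812), (94.67253112792969, 37.325531005859375), 88.21009063720703)
[[519.54016502  62.84658346 156.        ]
 [562.01183859  70.8214539  156.        ]
 [556.23724633  40.19192718 156.        ]
 [474.89376045  54.86015555 156.        ]
 [480.11809664  88.1989296  156.        ]] [[-37.3661879   58.79668855  26.        ]
 [  2.80326479  74.72956916  26.        ]
 [  2.97958686  43.56095139  26.        ]
 [-79.66820452  42.4374752   26.        ]
 [-80.90165687  76.16055542  26.        ]]
```

View pics/w1.png

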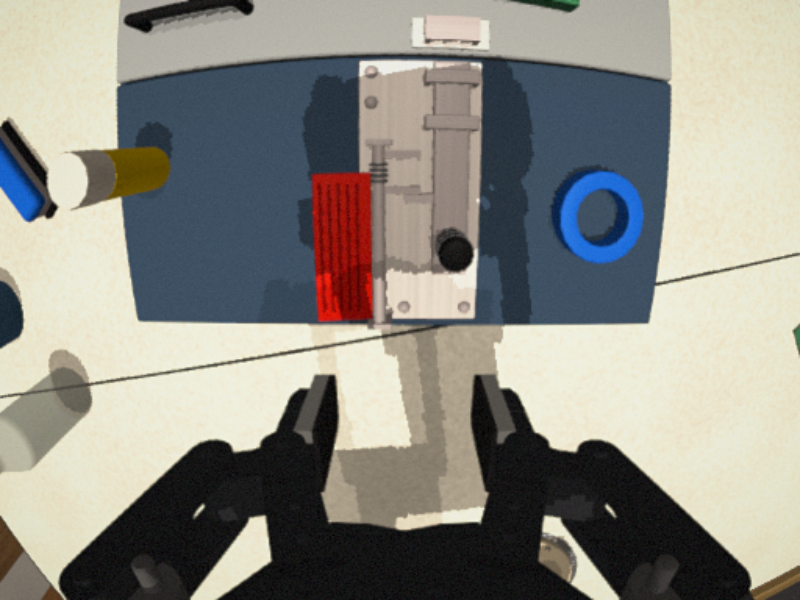

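The wrist view shows the red paddle at (342,246), the knob top at (455,248) and fingertips at (325,380) and (485,380), all in enlarged pixels. I'll check the knob and descend.

```bash
python3 - <<'E'
from h import *
st=np.load("pics/w1s.npy",allow_pickle=True).item(); c=calibration("wrist")
k=1.5625
print("knobtop",tolock(wcast(c,np.array([[456,252]])/k,181,st)))
q=np.array([[360,61],[482,64],[475,318]])/k
print("plate corners",tolock(wcast(c,q,133,st)))
q=np.array([[137,320],[648,322],[118,84],[671,84]])/k
print("rail corners",tolock(wcast(c,q,130,st)))
q=np.array([[430,18],[480,18],[430,40],[478,42]])/k
print("keeper",tolock(wcast(c,q,146,st)))
# finger tips inner corners: ray at z of tip
q=np.array([[335,376],[475,376],[315,376],[495,376]])/k
for z in (st["eef_pos"][2]+0,st["eef_pos"][2]+7): print("tips",tolock(wcast(c,q,z,st)))
E
```

```text
knobtop [[-35.25465576  -0.20993475  51.        ]]
plate corners [[ 66.8528807   50.15926808   3.        ]
 [ 65.9186636  -19.22810026   3.        ]
 [-87.73798086 -19.08243047   3.        ]]
rail corners [[ -91.66804184  214.30672371    0.        ]
 [ -92.8621244  -144.13429575    0.        ]
 [  71.64417687  211.59530017    0.        ]
 [  68.89197437 -145.54094636    0.        ]]
keeper [[ 89.22826551  11.16488137  16.        ]
 [ 90.48558853 -16.19719895  16.        ]
 [ 76.18575346  11.21093184  16.        ]
 [ 76.08185888 -14.94434946  16.        ]]
tips [[-62.00344358  49.313757   129.2750747 ]
 [-62.01408543   0.39298841 129.2750747 ]
 [-62.14882513  56.46653779 129.2750747 ]
 [-62.16269013  -6.7700723  129.2750747 ]]
tips [[-58.31502493  48.13322282 136.2750747 ]
 [-58.32514639   1.60473989 136.2750747 ]
 [-58.45329715  54.93622384 136.2750747 ]
 [-58.46648413  -5.20803836 136.2750747 ]]
```

```bash
sed -i 's/^YAW=.*/YAW=-0.192; O=np.array([547.4,-2.9,130.0])/' h.py; python3 - <<'E'
from h import *
plan(lockp([-75,29.5,45]),goal_rot(0,-1))
E
```

```text
rotvec [ 0.24 -0.18  0.48] shift tool-now cm [8.44 0.44 0.49] shift in goal frame cm [8.45 0.37 0.46]
```

```bash
python3 - <<'E'
from h import *
st=observe(); im=camera("wrist"); st2=observe()
print(st["eef_pos"],st2["eef_pos"],tolock(st["eef_pos"]),st["joint_vel"].round(3),st["force"])
np.save("pics/w2.npy",im); np.save("pics/w2s.npy",st,allow_pickle=True)
cv2.imwrite("pics/w2.png",cv2.resize(im[:,:,::-1],(800,600)))
c=calibration("wrist"); rc=cv2.minAreaRect(big(redmask(im))); b=cv2.boxPoints(rc); P=wcast(c,np.r_[[rc[0]],b],156,st); print(tolock(P))
E
```

```text
[484.64608207  43.14319355 259.49213325] [482.70861387  39.34522392 259.13215452] [[-70.38686509  33.22226827 129.49213325]] [-0.091 -0.032  0.048 -0.069  0.002 -0.172] [4.09505997 4.6625027  1.30303197]
[[-39.75706999  59.58658683  26.        ]
 [  0.3177988   74.81891171  26.        ]
 [  0.32074123  44.42129243  26.        ]
 [-82.15293235  43.75960509  26.        ]
 [-83.00345436  76.68546877  26.        ]]
```

View pics/w2.png

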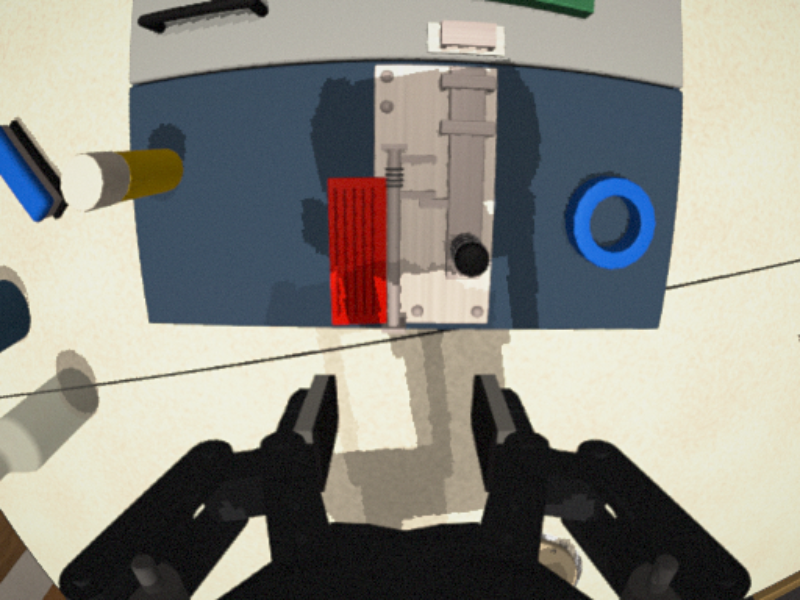

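>>> arm_command(motion=[[0, 0, 0, 2.5, 0, 0, 58], [0, 0, 0, 2.5, 0, 0, 58], [0, 0, 0, 0, 0, 0, 58], [0, 0, 0, 0, 0, 0, 58], [0, 0, 0, 0, 0, 0, 58], [0, 0, 0, 0, 0, 0, 58]])

```text
clock: 2.65
eef_pos: [481.4, 34.1, 210.6]
tcp_rot: [-3.064, 1.568, -0.115]
force: [0.1, 0.0, -0.4]
gripper_width: 0.577
```

```bash
python3 - <<'E'
from h import *
st=observe(); im=camera("wrist"); st2=observe()
print(st["eef_pos"],st2["eef_pos"],tolock(st["eef_pos"]),st["joint_vel"].round(3),st["force"])
np.save("pics/w3.npy",im); np.save("pics/w3s.npy",st,allow_pickle=True)
cv2.imwrite("pics/w3.png",cv2.resize(im[:,:,::-1],(800,600)))
c=calibration("wrist"); rc=cv2.minAreaRect(big(redmask(im))); b=cv2.boxPoints(rc); P=wcast(c,np.r_[[rc[0]],b],156,st); print(tolock(P))
plan(lockp([-75,29.5,45]),goal_rot(0,-1),st2)
E
```

```text
[481.36923116  34.10535014 210.5975877 ] [481.24873913  34.15105864 210.46827755] [[-71.87887831  23.72520231  80.5975877 ]] [ 0.004  0.001  0.004  0.001 -0.002 -0.001] [ 0.06288271  0.01790824 -0.38223538]
[[-38.91279165  59.25362209  26.        ]
 [  0.52317191  74.60897102  26.        ]
 [  0.40864921  43.59554631  26.        ]
 [-81.52995489  43.55323787  26.        ]
 [-83.09669387  78.13147046  26.        ]]
rotvec [-0.03 -0.14  0.01] shift tool-now cm [ 3.55 -0.57  0.31] shift in goal frame cm [ 3.55 -0.58  0.3 ]
```

View pics/w3.png

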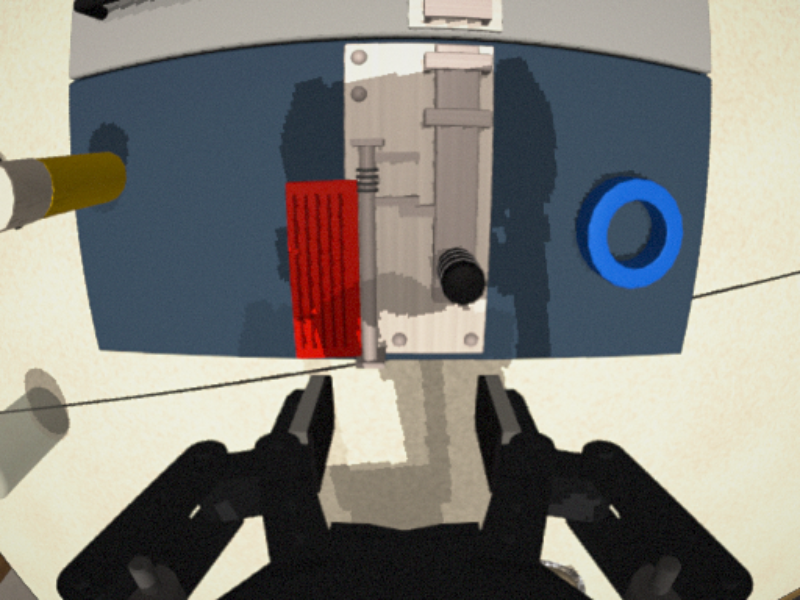

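```bash
python3 - <<'E'
from h import *
st=np.load("pics/w3s.npy",allow_pickle=True).item(); c=calibration("wrist"); k=1.5625
print("knobtop",tolock(wcast(c,np.array([[463,283],[463,305]])/k,181,st)))
q=np.array([[345,44],[493,46],[484,352]])/k
print("plate corners",tolock(wcast(c,q,133,st)))
q=np.array([[334,376],[476,376]])/k
for d in (0,5,7,9): print(d,"tips rel",(tolock(wcast(c,q,st["eef_pos"][2]+d,st))-tolock(st["eef_pos"])).round(1).tolist())
E
```

```text
knobtop [[-38.49808205   0.39950806  51.        ]
 [-47.54860574   0.05587157  51.        ]]
plate corners [[ 64.62660085  50.83744915   3.        ]
 [ 64.37917735 -18.47881686   3.        ]
 [-90.13219533 -18.73499346   3.        ]]
0 tips rel [[8.2, 24.1, 0.0], [8.2, -25.5, 0.0]]
5 tips rel [[10.8, 23.3, 5.0], [10.8, -24.6, 5.0]]
7 tips rel [[11.9, 22.9, 7.0], [11.8, -24.3, 7.0]]
9 tips rel [[12.9, 22.6, 9.0], [12.9, -23.9, 9.0]]
```

>>> arm_command(motion=[[0, 0, 0, 0.9, -0.3, 0.15, 58], [0, 0, 0, 0.9, -0.3, 0.15, 58], [0, 0, 0, 0.9, 0, 0, 58], [0, 0, 0, 0.8, 0, 0, 58], [0, 0, 0, 0, 0, 0, 58], [0, 0, 0, 0, 0, 0, 58], [0, 0, 0, 0, 0, 0, 58]])

```text
clock: 3.4
eef_pos: [479.1, 40.9, 174.5]
tcp_rot: [3.096, 1.57, -0.237]
force: [-0.5, -0.3, -0.6]
gripper_width: 0.582
```

```bash
cat > look.py <<'E'
import sys
from h import *
n=sys.argv[1]; st=observe(); im=camera("wrist"); st2=observe()
print(st["clock"],tolock(st["eef_pos"]),tolock(st2["eef_pos"]),st["joint_vel"].round(3),"F lock",(L().T@st2["force"]).round(2),st["gripper_width"])
np.save(f"pics/{n}.npy",im); np.save(f"pics/{n}s.npy",st,allow_pickle=True)
cv2.imwrite(f"pics/{n}.png",cv2.resize(im[:,:,::-1],(800,600)))
E
python3 look.py w4
```

```text
3.4 [[-75.38478531  29.9524539   44.49757771]] [[-75.32851297  29.96625403  44.62489959]] [-0.002 -0.004 -0.004 -0.002  0.    -0.   ] F lock [0.4  0.39 0.19] 0.5817227903654989
```

View pics/w4.png

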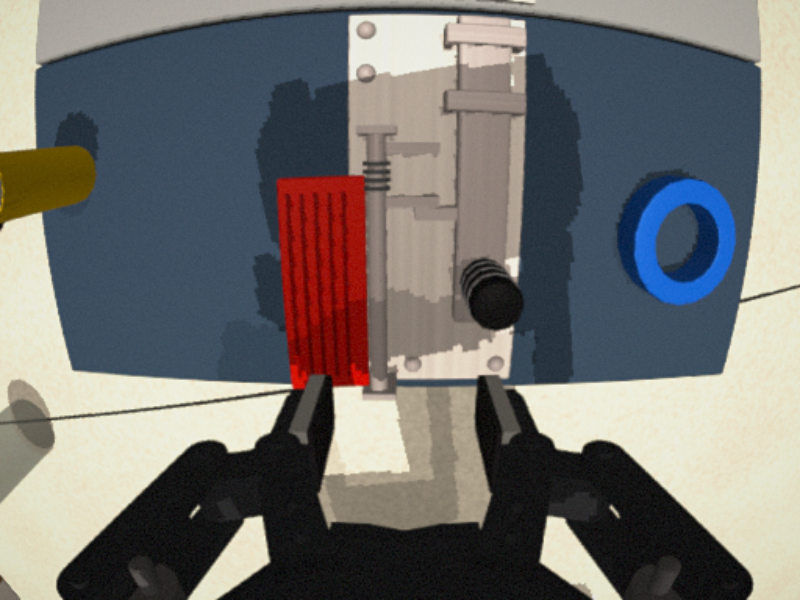

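>>> arm_command(motion=[[0, 0, 0, 0.4, 0, -0.4, 58], [0, 0, 0, 0.4, 0, -0.4, 58], [0, 0, 0, 0.5, 0, 0, 58], [0, 0, 0, 0, 0, 0, 58], [0, 0, 0, 0, 0, 0, 58], [0, 0, 0, 0, 0, 0, 58]])

```text
clock: 4.05
eef_pos: [486.6, 39.4, 161.3]
tcp_rot: [1.403, 1.571, -1.93]
force: [0.3, -0.0, 0.5]
gripper_width: 0.58
```

```bash
python3 look.py w5
```

```text
4.05 [[-67.77792057  29.95959002  31.2921418 ]] [[-67.74605114  29.95704132  31.37112629]] [ 0.001 -0.003 -0.001 -0.001 -0.001  0.   ] F lock [ 0.36  0.23 -0.26] 0.5798759663719147
```

View pics/w5.png

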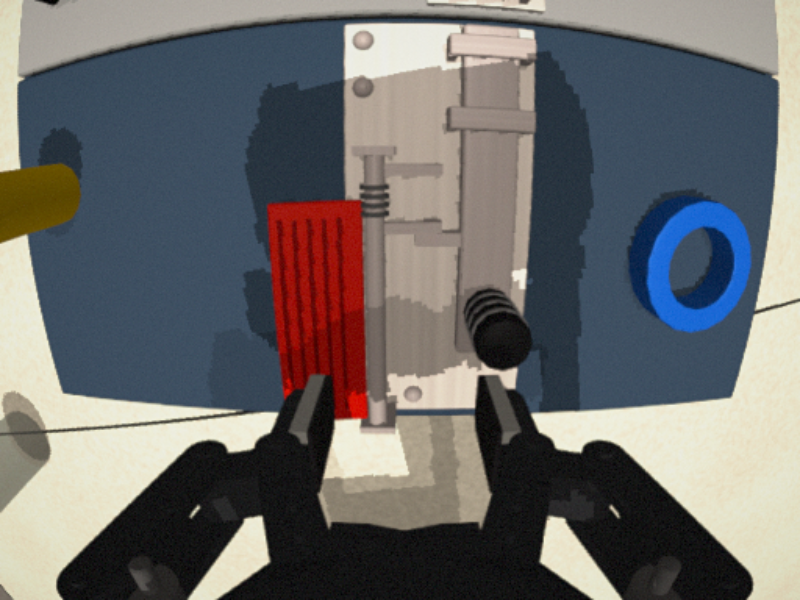

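>>> arm_command(motion=[[0, 0, 0, 0.4, 0, 0, 58], [0, 0, 0, 0.3, 0, 0, 58], [0, 0, 0, 0, 0, 0, 58], [0, 0, 0, 0, 0, 0, 58], [0, 0, 0, 0, 0, 0, 58]])

```text
clock: 4.6
eef_pos: [486.7, 39.4, 154.3]
tcp_rot: [3.03, 1.571, -0.304]
force: [-0.6, -0.1, -0.2]
gripper_width: 0.581
```

>>> arm_command(motion=[[0, 0, 0, 0.2, 0, 0, 58], [0, 0, 0, 0, 0, 0, 58], [0, 0, 0, 0, 0, 0, 58]])

```text
clock: 4.9
eef_pos: [486.6, 39.4, 152.2]
tcp_rot: [0.971, 1.571, -2.363]
force: [0.4, -0.0, -0.2]
gripper_width: 0.58
```

>>> arm_command(motion=[[0, 0, 0, 0.2, 0, 0, 58], [0, 0, 0, 0, 0, 0, 58], [0, 0, 0, 0, 0, 0, 58]])

```text
clock: 5.2
eef_pos: [486.6, 39.4, 150.2]
tcp_rot: [0.714, 1.571, -2.62]
force: [-0.1, -0.1, 0.2]
gripper_width: 0.582
```

>>> arm_command(motion=[[0, 0, 0, 0.2, 0, 0, 58], [0, 0, 0, 0, 0, 0, 58], [0, 0, 0, 0, 0, 0, 58]])

```text
clock: 5.5
eef_pos: [486.8, 39.5, 148.6]
tcp_rot: [-2.654, 1.57, 0.295]
force: [-1.0, 0.6, 2.5]
gripper_width: 0.578
```

```bash
python3 look.py w6
```

```text
5.5 [[-67.54496312  30.10653552  18.56496178]] [[-67.54307287  30.11110806  18.5919548 ]] [-0.003 -0.002  0.002 -0.002  0.001  0.   ] F lock [-0.59  0.57  2.79] 0.5781197313674051
```

View pics/w6.png

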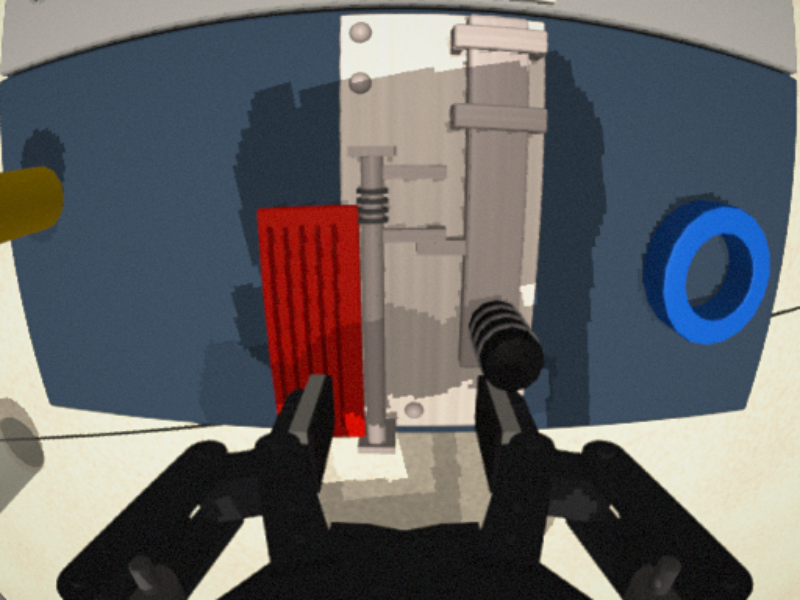

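>>> arm_command(motion=[[0, 0, 0, 0.2, 0, 0, 58], [0, 0, 0, 0.1, 0, 0, 58], [0, 0, 0, 0, 0, 0, 58], [0, 0, 0, 0, 0, 0, 58]])

```text
clock: 5.95
eef_pos: [487.0, 39.7, 145.6]
tcp_rot: [-2.374, 1.57, 0.576]
force: [-0.2, 1.3, 4.1]
gripper_width: 0.577
```

>>> arm_command(motion=[[0, 0, 0, 0.15, 0, 0, 58], [0, 0, 0, 0, 0, 0, 58], [0, 0, 0, 0, 0, 0, 58]])

```text
clock: 6.25
eef_pos: [487.0, 39.8, 144.2]
tcp_rot: [-2.421, 1.57, 0.528]
force: [-1.5, 1.1, 6.7]
gripper_width: 0.579
```

>>> arm_command(motion=[[0, 0, 0, 0.1, 0, 0, 58], [0, 0, 0, 0, 0, 0, 58], [0, 0, 0, 0, 0, 0, 58]])

```text
clock: 6.55
eef_pos: [487.0, 39.7, 143.4]
tcp_rot: [-2.512, 1.569, 0.437]
force: [-1.1, 1.7, 7.3]
gripper_width: 0.582
```

>>> arm_command(motion=[[0, 0, 0, 0.1, 0, 0, 58], [0, 0, 0, 0, 0, 0, 58], [0, 0, 0, 0, 0, 0, 58]])

```text
clock: 6.85
eef_pos: [487.1, 39.8, 143.1]
tcp_rot: [-2.61, 1.569, 0.339]
force: [-2.4, 2.2, 11.5]
gripper_width: 0.579
```

```bash
python3 look.py w7
```

```text
6.85 [[-67.35815825  30.36803565  13.12074173]] [[-67.36580609  30.36713909  13.13563185]] [-0. -0. -0. -0.  0. -0.] F lock [-2.02  0.68 12.05] 0.5791960167024351
```

View pics/w7.png

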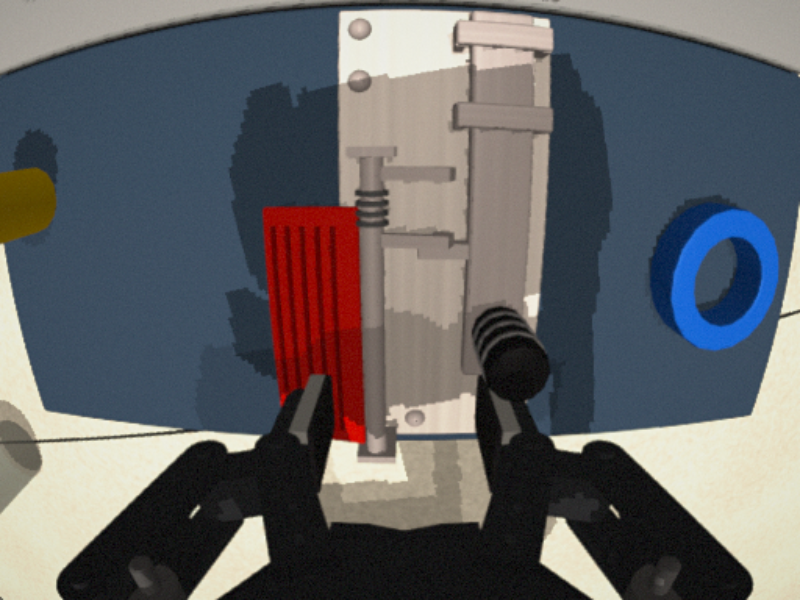

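>>> arm_command(motion=[[0, 0, 0, 0, 0, -0.3, 58], [0, 0, 0, 0, 0, -0.3, 58], [0, 0, 0, 0, 0, -0.3, 58], [0, 0, 0, 0, 0, -0.3, 58], [0, 0, 0, 0, 0, -0.3, 58], [0, 0, 0, 0, 0, 0, 58], [0, 0, 0, 0, 0, 0, 58]])

```text
clock: 7.6
eef_pos: [500.2, 37.5, 143.0]
tcp_rot: [-0.656, 1.568, 2.293]
force: [-5.0, 2.7, 14.7]
gripper_width: 0.582
```

```bash
python3 look.py w8
```

```text
7.6 [[-54.0456248   30.68538866  13.03284563]] [[-53.98931929  30.6888054   13.06959259]] [ 0.    -0.002  0.002 -0.    -0.003 -0.001] F lock [-5.57  1.67 13.42] 0.5823003111038227
```

View pics/w8.png

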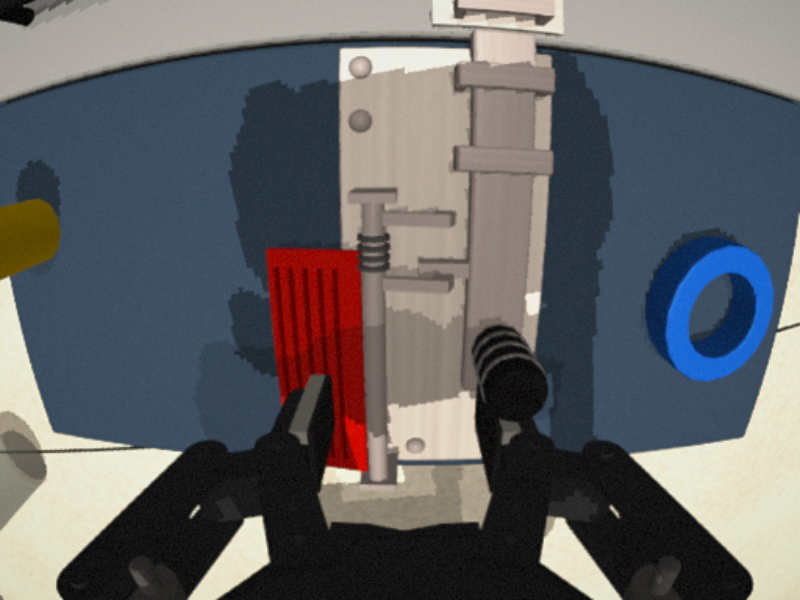

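>>> arm_command(motion=[[0, 0, 0, 0, 0, -0.3, 58], [0, 0, 0, 0, 0, -0.3, 58], [0, 0, 0, 0, 0, -0.3, 58], [0, 0, 0, 0, 0, -0.3, 58], [0, 0, 0, 0, 0, -0.3, 58], [0, 0, 0, 0, 0, -0.3, 58], [0, 0, 0, 0, 0, 0, 58], [0, 0, 0, 0, 0, 0, 58]])

```text
clock: 8.45
eef_pos: [517.8, 34.2, 143.2]
tcp_rot: [-0.652, 1.568, 2.297]
force: [-4.6, 2.1, 14.0]
gripper_width: 0.578
```

```bash
python3 look.py w9
```

```text
8.45 [[-36.17300278  30.75917119  13.18308214]] [[-36.20422151  30.73089122  13.20436636]] [-0.001  0.     0.002 -0.    -0.003  0.001] F lock [-5.    2.48 13.42] 0.5776885865297755
```

View pics/w9.png

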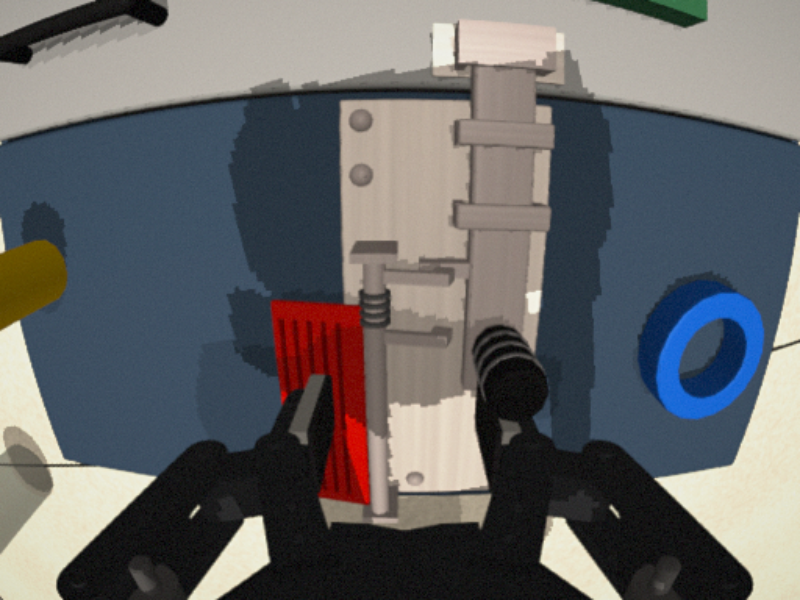

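The bolt is sliding along with the finger: the lug (445,260) is now at the front tooth and the bar tip is entering the keeper (507,65). The catch is still fully down. I'll push on in small steps.

>>> arm_command(motion=[[0, 0, 0, 0, 0, -0.3, 58], [0, 0, 0, 0, 0, -0.2, 58], [0, 0, 0, 0, 0, 0, 58], [0, 0, 0, 0, 0, 0, 58]])

```text
clock: 8.9
eef_pos: [522.6, 33.3, 143.2]
tcp_rot: [-0.646, 1.568, 2.304]
force: [-6.7, 3.5, 15.2]
gripper_width: 0.58
```

>>> arm_command(motion=[[0, 0, 0, 0, 0, -0.2, 58], [0, 0, 0, 0, 0, 0, 58], [0, 0, 0, 0, 0, 0, 58]])

```text
clock: 9.2
eef_pos: [524.0, 33.0, 143.2]
tcp_rot: [-0.471, 1.567, 2.477]
force: [-6.5, 3.7, 15.6]
gripper_width: 0.58
```

>>> arm_command(motion=[[0, 0, 0, 0, 0, -0.2, 58], [0, 0, 0, 0, 0, 0, 58], [0, 0, 0, 0, 0, 0, 58]])

```text
clock: 9.5
eef_pos: [524.0, 33.0, 143.2]
tcp_rot: [-0.215, 1.563, 2.733]
force: [-10.8, 4.2, 18.4]
gripper_width: 0.579
```

```bash
python3 look.py w10
```

```text
9.5 [[-29.80182186  30.77909961  13.22221502]] [[-29.79964645  30.75131457  13.21268332]] [ 0.002 -0.001  0.001 -0.001 -0.004  0.   ] F lock [-11.59   1.81  17.72] 0.5792575916025074
```

View pics/w10.png

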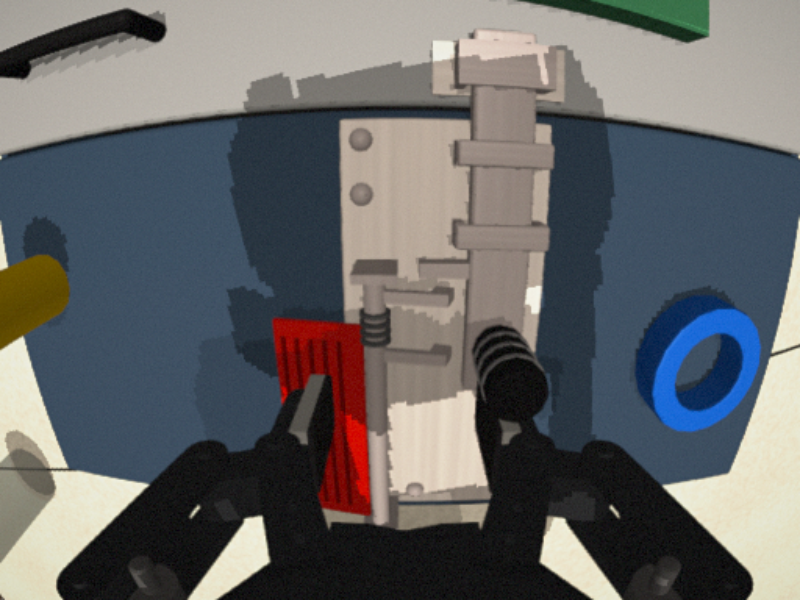

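>>> arm_command(motion=[[0, 0, 0, 0, 0, -0.2, 58], [0, 0, 0, 0, 0, 0, 58], [0, 0, 0, 0, 0, 0, 58]])

```text
clock: 9.85
eef_pos: [524.0, 33.0, 143.2]
tcp_rot: [-0.131, 1.56, 2.817]
force: [-15.0, 4.1, 22.0]
gripper_width: 0.577
```

>>> arm_command(motion=[[0, 0, 0, 0, 0, 0.3, 58], [0, 0, 0, 0, 0, 0, 58], [0, 0, 0, 0, 0, 0, 58]])

```text
clock: 10.15
eef_pos: [524.0, 33.0, 143.2]
tcp_rot: [-0.305, 1.565, 2.644]
force: [-8.5, 4.2, 16.5]
gripper_width: 0.581
```

>>> arm_command(motion=[[0, 0, 0, -0.3, 0, 0, 58], [0, 0, 0, -0.3, 0, 0, 58], [0, 0, 0, -0.3, 0, 0, 58], [0, 0, 0, -0.3, 0, 0, 58], [0, 0, 0, -0.3, 0, 0, 58], [0, 0, 0, 0, 0, 0, 58], [0, 0, 0, 0, 0, 0, 58]])

```text
clock: 10.85
eef_pos: [523.8, 31.8, 155.3]
tcp_rot: [0.141, 1.564, 3.09]
force: [-5.2, 2.1, -1.0]
gripper_width: 0.583
```

```bash
python3 look.py w11
```

```text
10.85 [[-29.78082947  29.54435219  25.34871661]] [[-29.75619848  29.53942973  25.35280942]] [ 0.001  0.     0.001 -0.    -0.    -0.002] F lock [-6.15  0.26 -1.16] 0.5834271437951338
```

View pics/w11.png

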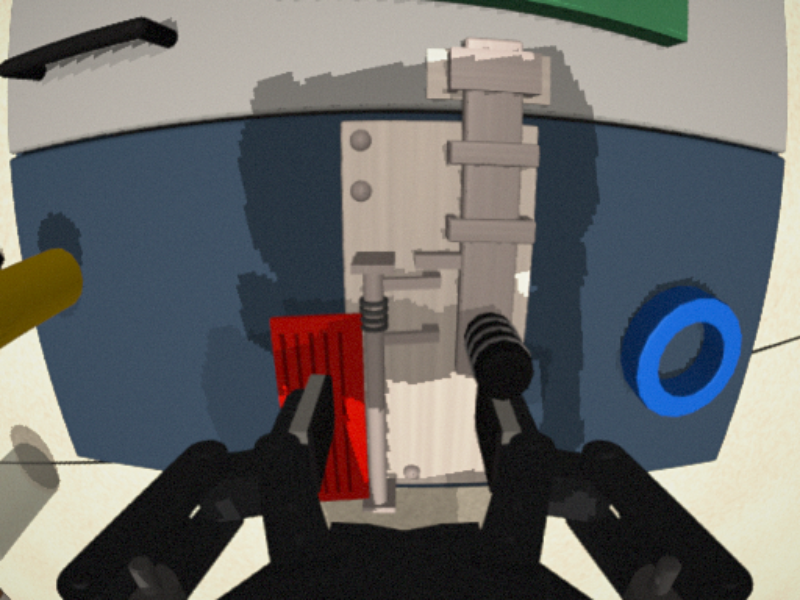

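>>> arm_command(motion=[[0, 0, 0, 0, 0, 0.5, 58], [0, 0, 0, 0, 0, 0.5, 58], [0, 0, 0, 0, 0, 0.5, 58], [0, 0, 0, -1, 0, 0.5, 58], [0, 0, 0, -2, 0, 0, 58], [0, 0, 0, -2, 0, 0, 58], [0, 0, 0, -2, 0, 0, 58], [0, 0, 0, -1, 0, 0, 58], [0, 0, 0, 0, 0, 0, 58], [0, 0, 0, 0, 0, 0, 58], [0, 0, 0, 0, 0, 0, 58]])

```text
clock: 12.0
eef_pos: [506.5, 35.4, 235.8]
tcp_rot: [0.172, 1.569, 3.121]
force: [-0.6, -0.6, 0.3]
gripper_width: 0.577
```

```bash
python3 look.py w12; python3 - <<'E'
from h import *
im=camera("scene")[:,:,::-1]; cv2.imwrite("pics/scene1c.png",cv2.resize(im[145:275,170:330],(720,585),interpolation=cv2.INTER_CUBIC))
st=np.load("pics/w12s.npy",allow_pickle=True).item(); c=calibration("wrist"); rc=cv2.minAreaRect(big(redmask(np.load("pics/w12.npy")))); print(tolock(wcast(c,np.r_[[rc[0]],cv2.boxPoints(rc)],156,st)))
E
```

```text
12.0 [[-47.45397784  29.84306497 105.76700612]] [[-47.4288155   29.83309483 105.6769626 ]] [ 0.     0.006  0.    -0.    -0.     0.001] F lock [-0.34 -0.11 -0.12] 0.5768569071915274
[[-38.58000546  59.72649309  26.        ]
 [  0.8049349   74.55012677  26.        ]
 [  0.81064152  43.57235718  26.        ]
 [-82.11487527  44.02799549  26.        ]
 [-83.22973423  78.73931571  26.        ]]
```

View pics/w12.png

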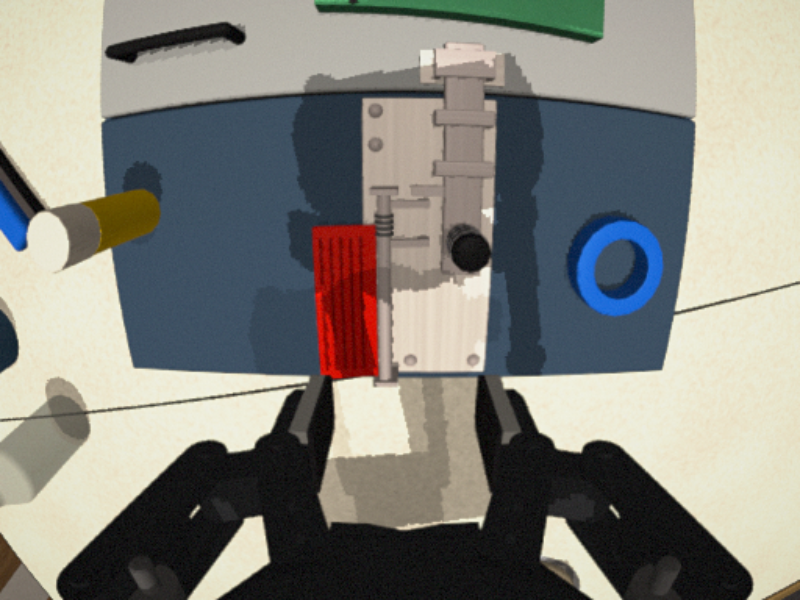

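View pics/scene1c.png

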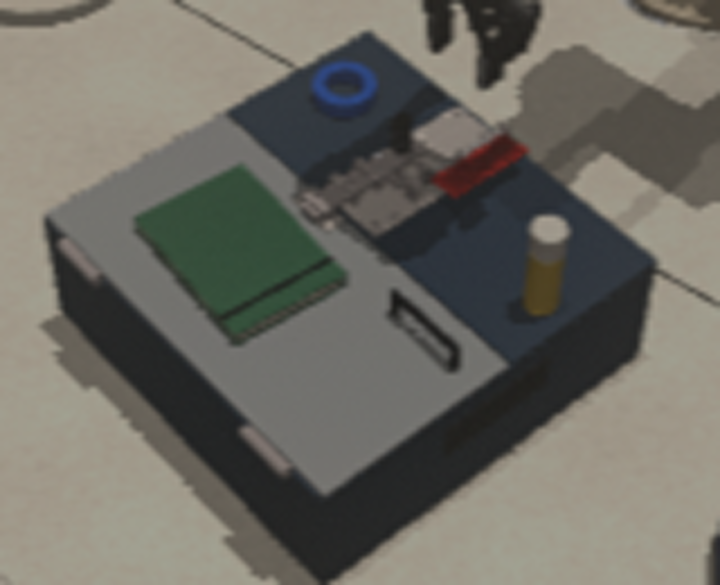

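```bash
python3 - <<'E'
from h import *
import plant
st=np.load("pics/w12s.npy",allow_pickle=True).item(); c=calibration("wrist")
print("knob",tolock(wcast(c,np.array([[470,252]])/1.5625,181,st)))
print(observe()["joint_vel"].round(3)); print(plant.hand_in())
E
```

```text
knob [[-7.36799998  0.5829859  51.        ]]
[-0.     0.001 -0.005  0.     0.    -0.001]
the job is handed in; nothing more can be done
None
```

The box is locked and the job is handed in, at about 12 s of the 45 s allowed. I pressed the red catch to its stop with the left fingertip and held it there. The right fingertip then pushed the knob until the bolt stopped, and I lifted clear. The interface reports no verdict.

- **Catch pressed:** the upward force jumped to about 12 N while the tip barely moved, so the catch was at its stop.
- **Bolt home:** on two further push steps the position did not change, while the push force rose from about 5 to 15 N. After release the knob measured x ≈ -7.4 mm, against a nominal -8 at home.
- **Catch sprung up:** its outline matches the one before pressing, and its teeth sit behind the lug on the bolt.
- **Lid and other items:** the lid looks shut in the last wrist and scene pictures. The glue stick, tape and notebook look unmoved there. I did not re-check the things on the table with the top camera.
- **Robot clear:** the fingers are about 80 mm above the lock and the measured force is near zero.

The first two wrist pictures were taken while the arm was still settling. The first put the lock about 4 mm off in x from the top camera, and I had already shifted the lock frame 2.4 mm from it. Later readings with the arm still agreed with that frame to about 2 mm. No other checks failed.

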